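Slow the key machine and hold its guard gate ajar

TASK

On the blue control box, turn the speed dial back (anticlockwise) to the orange mark and let go of it. Then open the key machine's guard by the red handle of its barrel bolt: the bolt sags behind the bent-up lip of the yellow keeper, so lift it over the lip while pulling it all the way back towards the hinge, while the gate is still shut, then swing the gate towards you to about 20 degrees ajar. Finish while holding the gate there, since its spring would shut it, and do not shift the padlock, the oil bottle or the tray of key blanks.

Things in the scene. Friction and masses are not known exactly. Their poses are not given: they have to be found in the camera images.
- guard: Fixed guard frame of the key machine: aluminium posts 40 mm square, 160 mm high, gate between them, machine behind. Origin on the bench in the plane of the shut gate; own x points away from the robot into the machine, own y along the gate towards the hinge, z up. Hinge at own y +170 mm, latch post at -150 mm. Gate top 162 mm, bolt guides on it 210 mm above the bench.
- keeper_lip (a point): Middle of the top edge of the bent-up lip of the yellow keeper, 173 mm above the bench; the keeper sits on the latch post, the lip (4 mm thick) is at its gate side, own y -132 mm of the guard. The keeper is a saddle open at the top; its front and back walls (tops at 200 mm) stop the bolt nose from swinging with the gate even when it is lifted.
- gate_hinge (a point): Point on the vertical hinge line of the gate, 160 mm above the bench; it does not move. The gate turns about the vertical line through it.
- gate (a joint): Opening of the gate in rad: 0 shut, grows as its free end swings towards the robot (clockwise from above), limit 1.2. A spring shuts it when let go (0.4 N m plus 0.4 N m per rad, about 3 N at the handle). Aluminium frame 295 mm wide, 30 mm thick, 1 kg.
- bolt_handle (a point): Middle of the grip of the upright red bolt handle, a vertical round bar 16 mm in diameter. Bolt down: point 235 mm above the bench, bar from 186 to 252 mm. At rest at own y -60 mm of the guard (230 mm from the hinge line), in the plane of the gate; swings with it. Own y points from keeper to hinge (the way the bolt is drawn), x away from the robot. Grip from above, any yaw.
- bolt (a joint): How far the bolt is drawn towards the hinge in m: 0 to 0.004 at the start, limit 0.055; friction 1.5 N, stays where left. A 12 mm steel rod, about 0.3 kg, its nose 28 mm in diameter, 18 mm long. Unlifted it stops at 0.008, nose against the lip. The nose is wholly clear of the keeper beyond 0.031; only then can it be let down and the gate swing.
- bolt_lift (a joint): How far the bolt is lifted in its worn guides in m: 0 sagging (it drops back by its weight, about 3 N), limit 0.018. The nose passes over the lip when lifted 0.008 or more.
- dial_box: Fixed blue control box, 130 x 130 x 45 mm high, origin at the centre of its underside; the dial turns about the vertical through it. 11 ticks on top, 46 mm from the axis, 27 degrees apart, run from own direction +135 degrees (anticlockwise from own x, from above; dial 0) clockwise to -135. The fourth, at own direction +54 degrees, is the thick orange mark.
- dial_grip (a point): Point on the dial's axis at the height to grip, 74 mm above the bench. The black bar grip is 46 mm long, 14 mm thick, from 50 to 86 mm above the bench, on a 56 mm disc; a white line on top marks its pointing end, which is at direction +135 degrees of this point's frame; the frame turns with the dial.
- dial (a joint): Dial angle in rad, 0 to 4.71, grows clockwise from above: 0 when the pointer is at the first tick, 0.471 per tick, 1.414 at the orange mark. It starts well clockwise of the mark (2.2 to 2.75) and stays where it is left (friction 0.04 N m).
- padlock: Bystander: brass padlock, 28 x 50 mm, 76 mm high with its shackle up, loose; origin at the centre of its underside.
- oil_bottle: Bystander: yellow oil bottle with a red cap, 48 mm in diameter, 110 mm high, loose; origin at the centre of its underside.
- blank_tray: Bystander: green tray of key blanks, 90 x 120 x 30 mm high, loose; origin at the centre of its underside.
There are look-alikes about, which are no part of the job. What is meant by the dial_box is not green, pink or purple, and is the smaller of those in its own colour.

How it is judged (in metres and radians):
On the way, in this order (a step that is already met when the one before it is completed fails the run):
1. the dial points at the orange mark and is let go (value of joint dial between 1.284 and 1.544 rad and contact force between the fingers and dial_box below 0.1 N), for 0.3 s.
2. the bolt is lifted over the lip and drawn clear of the keeper with the gate still shut (value of joint bolt above 0.033 m and value of joint gate below 0.1 rad), for 0.1 s.
3. the gate is swung ajar by a holding hand (value of joint gate between 0.22 and 0.48 rad and contact force between the fingers and guard above 0.5 N), for 0.2 s.
At the end, for the whole second after the job is handed in: The dial is within 0.13 rad (7 degrees) of the orange mark, the bolt is drawn more than 33 mm, the gate stands still at 0.22 to 0.48 rad (about 13 to 27 degrees) and the fingers hold it there with at least 0.5 N (all of step 3 and value of joint dial between 1.284 and 1.544 rad and value of joint bolt above 0.033 m and velocity of joint gate between -0.05 and 0.05 rad/s); the arm keeps its last pose, push and grip.
It fails at once if the padlock is shifted by more than 25 mm or tipped (distance of padlock from where it was at the start of the episode above 0.025 m or angle between padlock's own z axis and vertical above 0.4 rad).
It fails at once if the oil bottle is shifted by more than 25 mm or tipped (distance of oil_bottle from where it was at the start of the episode above 0.025 m or angle between oil_bottle's own z axis and vertical above 0.4 rad).
It fails at once if the tray of key blanks is shifted by more than 25 mm or tipped (distance of blank_tray from where it was at the start of the episode above 0.025 m or angle between blank_tray's own z axis and vertical above 0.4 rad).
It also fails if it takes over 48 s, if anything falls off the work surface, if the arm or the gripper's body presses on something with over 40 N, if the wrist force passes 120 N, or if a joint passes its speed limit or range.

ROBOT

A 6-joint arm with a two-finger parallel gripper is mounted at the origin on the work surface. World frame = base frame: x ahead of the robot, y to its left, z up, the work surface at z = 0. Lengths are in mm, angles in rad, forces in N, time in s.
With the tool pointing down it reaches from about 275 to 775 mm from the base axis. Payload 14.6 kg.
Tool frame: the origin (TCP) lies at the very end of the fingers, on their centre line; the grasp point (between the pads) lies grip_depth behind it (grip_depth is the distance from the TCP to the grasp point, in mm); z points along the fingers, y is the line along which they close (so a half turn about z gives the same grasp; the last joint's range is limited). The gripper opens to 85 mm and grips with 20 to 120 N. Pads are 22 mm wide; open, the fingers measure 114 mm over their backs; the gripper's body (76 mm by 85 mm) begins 54 mm behind the grasp point. The pads swing forward as they close: fully open they stand 13 mm farther back than shut.
Start: joints at [-1.296, 0.263, -0.048, 1.259, 0, 1.415], TCP at [218.756, -477.257, 231.278] pointing down, gripper open.
Joint ranges: [-2.65, 2.65], [-0.89, 1.7], [-1.18, 1.37], [-2.13, 2.11], [-1.35, 1.29], [-3.14, 3.14]. Speed limits (rad/s): [1.89, 1.89, 2.57, 2.79, 3.14, 3.14].

INTERFACE

Orientations are given as a unit quaternion [w, x, y, z].
In Python, from station import * gives the robot as it stands.
- The arm moves only by the tool arm_command, never from a script. Its argument "steps" is a list of rows, each a list of 5 numbers: the finger opening in mm, from 0 to 85.4, then the shift along the world's x, y, z in units of 40 mm (1.0 is 40 mm), then the turn about the world's z in units of 6 degrees (1.0 is 6 degrees). A call has 1 to 8 rows; each row shifts and turns the commanded pose from where the row before left it; what a row does not reach is not made up. A row lasts 1/12 s, in which the tool goes at most 41.7 mm and 7.16 degrees, less where a joint would pass 70% of its speed; a pose out of reach is approached as far as the arm can. A call is refused whole if a number of a shift passes 1 or a number of a turn 1, either way. A call with a gripper value outside its range is refused whole. The fingers move at their own pace and stop on an object; "force" is the grip in N (left out, the last holds). Time passes only in rows, so rows that do not move let the fingers close. It gives the time, the measured TCP pose, the force, the opening and the grip force at its end, in the units of the state.
- get_state(): the state, without advancing time (a new reading comes with each control period).
- camera(name): name is "side" or "top"; returns the picture (400x640x3 uint8, red, green, blue); there is no depth.
- camera_info(name): a dict with "intrinsics" (3x3 intrinsics, pixels), "T" (4x4, takes a point from camera to world coordinates). Camera axes: x right, y up, looking along -z (the intrinsics and any distortion apply to the point x, -y, -z); pixel columns grow to the right and rows downward; lengths in mm; the calibration is good to about 2 mm. A picture is of the moment at which its call begins. camera_info takes no time and is no camera call.
- hand_in(): hands the job in; it is judged then, once.
Trained networks look in the newest picture that a camera, given by its name, has taken for a name from the list of things; names that differ only in an ending like _2 or _b are one class to them, and where a whole thing is asked for, a point or a joint stands for the part that bears it (a point fixed in the world has none). Each returns a list of dicts, best first, with "confidence" (0 to 1); they miss things now and then, are a little off and sometimes report something else, mostly with a low value. They report only what shows in the picture. A call takes as long as a camera call. They do not tell look-alikes from the thing itself.
- search_frame(camera, thing): "box" ([centre column, centre row, width, height] in pixels, round what is visible of it).
- mark_of(camera, thing): "location" ([column, row] in pixels: a listed point, or the origin of a listed thing).
The state is a dict: "t": time; "joint_pos": joint angles; "joint_vel": joint speeds; "tau": joint torques, N m; "position": TCP position; "orientation": TCP orientation; "ft_force": force on the tool from outside, world axes, zero at the start; "ft_torque": the same for the moment, N m; "width": finger opening in mm; "gripper_force": force on a finger pad.
Only numpy, scipy, OpenCV 4.12 (cv2) and the standard library are available. Lean on these libraries where they do the work, as an engineer would, in place of code of your own. Each camera call takes 0.05 s, during which the arm holds its last target. There are 200 camera calls.

## Working session

There is one attempt and no reset: what is moved stays moved. The work goes in short steps, Python scripts to look and compute and a tool call to move; the robot and the scene stay as the last step left them, time stands still between calls to the robot, and variables do not carry over. Pictures are saved under pics/ and viewed, at most 10 in all, crops included, and the job is handed in when it is done.

Besides the shell and the picture viewer there is one more tool, called after "Call:" as name([rows], argument=value, ...), one row to a line, values as JSON. arm_command: Moves the arm, as the interface text tells. Its arguments: {"type":"object","properties":{"steps":{"type":"array","items":{"type":"array","items":{"type":"number"}}},"force":{"type":"number"}},"required":["steps"]}

```bash
ls; mkdir -p pics; cat > h.py <<'E'
from station import *
import numpy as np, cv2
def ray(cam,px):
    i=camera_info(cam);K=np.array(i["intrinsics"]);T=np.array(i["T"])
    d=np.linalg.inv(K)@[px[0],px[1],1]; d=T[:3,:3]@[d[0],-d[1],-d[2]]
    return T[:3,3],d
def atz(cam,px,z):
    o,d=ray(cam,px); return o+d*(z-o[2])/d[2]
def snap(cam,name,crop=None,s=1):
    im=camera(cam)[:,:,::-1]
    if crop: a,b,c,d=crop; im=im[b:d,a:c]
    cv2.imwrite("pics/"+name,cv2.resize(im,None,fx=s,fy=s,interpolation=cv2.INTER_CUBIC))
def proj(cam,p):
    i=camera_info(cam);K=np.array(i["intrinsics"]);T=np.array(i["T"])
    q=np.linalg.inv(T)@[*p,1]; u=K@[q[0],-q[1],-q[2]]; return u[:2]/u[2]
E
python3 - <<'E'
from h import *
np.set_printoptions(precision=1,suppress=True)
for c in("top","side"):
    snap(c,c+"0.png")
    print(c,camera_info(c)["T"])
    for t,z in(("dial_box",0),("dial_grip",74),("keeper_lip",173),("bolt_handle",235),("gate_hinge",160),("guard",0),("padlock",0),("oil_bottle",0),("blank_tray",0)):
        for r in mark_of(c,t): print(t,np.array(r["location"]),round(r["confidence"],2),atz(c,r["location"],z))
print(get_state())
E
```

```text
pics
top [[   0.     1.    -0.1  379.3]
 [  -1.     0.    -0.   -92.8]
 [  -0.     0.1    1.  1401.1]
 [   0.     0.     0.     1. ]]
dial_box [332.  223.6] 0.93 [465.6 -91.5   0. ]
dial_box [387.1 219.2] 0.9 [ 488.2 -303.3    0. ]
dial_box [396.6 288.4] 0.62 [ 228.2 -340.9    0. ]
dial_box [452.4 215.1] 0.6 [ 510.7 -553.9    0. ]
dial_grip [457.8 207.5] 0.82 [ 532.2 -549.6   74. ]
dial_grip [404.6 290.3] 0.7 [ 230.4 -356.2   74. ]
dial_grip [361.7 124.3] 0.58 [ 838.7 -193.9   74. ]
dial_grip [390.5 221.8] 0.5 [ 473.3 -304.6   74. ]
dial_grip [335.5 225.8] 0.46 [ 453.4 -104.5   74. ]
dial_grip [209.9 228.9] 0.42 [429.7 355.   74. ]
keeper_lip [307.8 172.6] 0.47 [628.2  -3.9 173. ]
bolt_handle [281.  170.9] 0.73 [619.1  79.6 235. ]
gate_hinge [218.6 167.3] 0.84 [642.  309.8 160. ]
guard [276.7 183.3] 0.61 [617.6 129.1   0. ]
padlock [233.4 245.2] 0.62 [372.5 285.1   0. ]
oil_bottle [209.5 229.5] 0.46 [430.2 381.3   0. ]
oil_bottle [282.  171.6] 0.16 [664.8 110.3   0. ]
blank_tray [398.2 171.5] 0.91 [ 676.4 -345.3    0. ]
blank_tray [390.4 221.3] 0.17 [ 480.5 -316.     0. ]
side [[  -0
[... 419 characters left out ...]
  74. ]
keeper_lip [270.2 189.3] 0.5 [608.5   9.3 173. ]
bolt_handle [248.  173.9] 0.89 [622.1  68.2 235. ]
guard [234.3 253.7] 0.58 [623.9 128.    0. ]
padlock [234.2 337.6] 0.75 [372.8 285.3  -0. ]
oil_bottle [180.  347.1] 0.89 [425.7 388.8   0. ]
blank_tray [342.8 190.7] 0.59 [ 681.8 -352.6    0. ]
{'t': 1.0, 'joint_pos': array([-1.3,  0.3, -0. ,  1.3, -0. ,  1.4]), 'joint_vel': array([ 0., -0.,  0., -0.,  0., -0.]), 'tau': array([  0. , -63.7,  38.5,   0. ,  -0. ,   0. ]), 'position': array([ 218.8, -477.3,  231.3]), 'orientation': array([-0. ,  1. ,  0.2, -0. ]), 'ft_force': array([ 1.1,  0.3, -0.4]), 'ft_torque': array([ 0., -0.,  0.]), 'gripper_force': 0.0, 'width': 85.46476771778642}
```

View pics/top0.png

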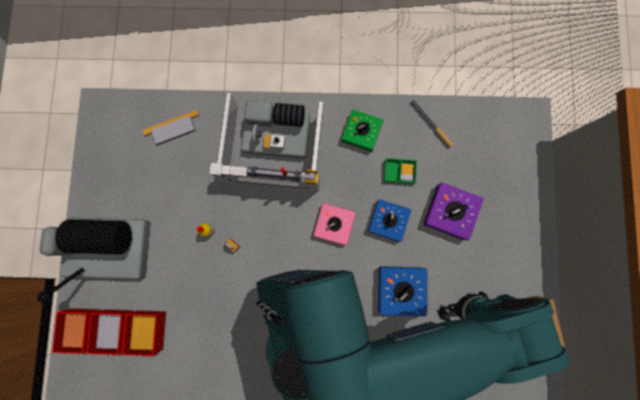

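View pics/side0.png

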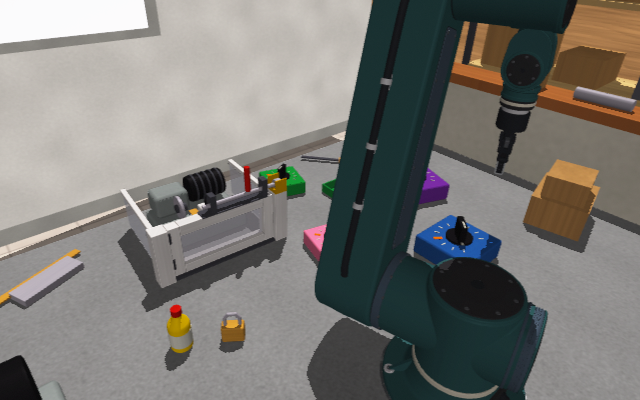

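The small blue box is at top pixel (389,220) and the large blue look-alike at (404,291). The guard runs from the hinge at about (216,170) to the keeper at (312,177). I'll take a close-up of both.

```bash
python3 - <<'E'
from h import *
im=camera("top")[:,:,::-1]
f=lambda a,b,c,d,s:cv2.resize(im[b:d,a:c],None,fx=s,fy=s,interpolation=cv2.INTER_CUBIC)
A=f(360,192,420,252,8); B=f(205,150,335,200,6)
cv2.imwrite("pics/z.png",A);cv2.imwrite("pics/g.png",B)
hsv=cv2.cvtColor(np.ascontiguousarray(im[192:252,360:420]),cv2.COLOR_BGR2HSV)
m=cv2.inRange(hsv,(100,100,50),(125,255,255)); m=cv2.morphologyEx(m,cv2.MORPH_CLOSE,np.ones((15,15)))
n,l,s,c=cv2.connectedComponentsWithStats(m);k=1+s[1:,4].argmax()
pts=np.argwhere(l==k)[:,::-1]+[360,192]
r=cv2.minAreaRect(pts.astype(np.float32));print(r,atz("top",r[0],45))
print([atz("top",p,45).round() for p in cv2.boxPoints(r)])
E
```

```text
((389.1000061035156, 220.20001220703125), (35.73373031616211, 34.46882247924805), 18.43494987487793) [ 481.20280033 -303.98870299   45.        ]
[array([ 439., -221.,   45.]), array([ 563., -260.,   45.]), array([ 523., -387.,   45.]), array([ 401., -347.,   45.])]
```

View pics/z.png

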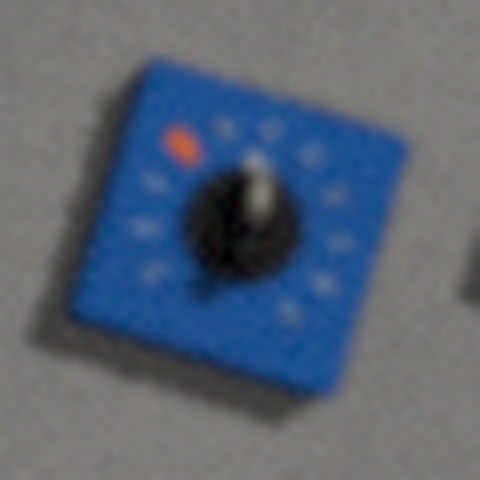

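View pics/g.png

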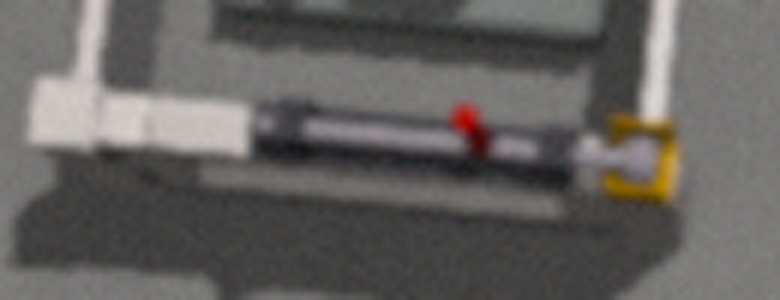

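The orange mark is at crop (182,147), so its world direction is about 36° and the box yaw about -18°. The white pointer runs roughly upward, near crop (255,160)–(265,215). In the gate crop the red handle tip is at (465,118) and the keeper at (643,160). I'll look closer at the pointer.

```bash
python3 - <<'E'
from h import *
im=np.mean([camera("top")[:,:,::-1].astype(float) for _ in range(6)],0)
def f(im,a,b,c,d,s):return cv2.resize(im[b:d,a:c],None,fx=s,fy=s,interpolation=cv2.INTER_LANCZOS4)
A=np.clip(255*(np.clip(f(im,376,206,406,236,18),0,255)/255)**.6,0,255).astype(np.uint8)
c=[[480,-306]]
def P(p): return tuple(((proj("top",p)-[376,206]+.5)*18).astype(int).tolist())
C=(481,-305)
cv2.circle(A,P((*C,86)),3,(0,255,255),-1);cv2.circle(A,P((*C,45)),3,(0,255,0),-1)
for a in (0,-10,-20,-30,-40):
    r=np.radians(a); cv2.circle(A,P((C[0]+23*np.cos(r),C[1]+23*np.sin(r),86)),2,(0,255,255),-1)
for k in range(11):
    r=np.radians(-18+135-27*k); cv2.circle(A,P((C[0]+46*np.cos(r),C[1]+46*np.sin(r),45)),2,(0,255,0),-1)
cv2.imwrite("pics/d.png",A)
E
```

```text
(no output)
```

View pics/d.png

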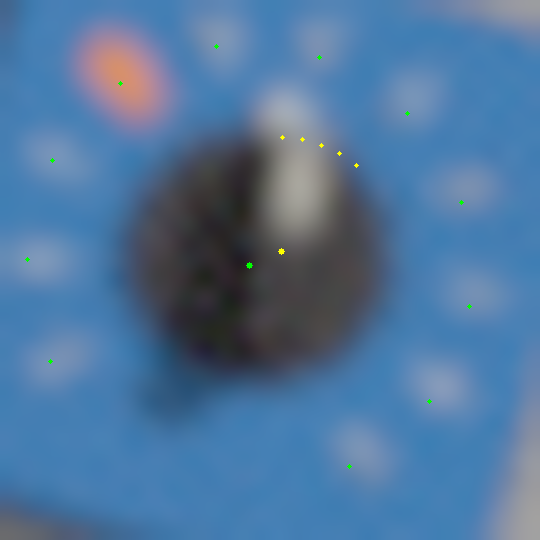

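Predicted ticks match the picture, so the dial centre is (482,-306) to about 2 mm. The pointer is ambiguous, between about +5° and -15°. I'll move the arm beside the dial to clear the side view.

Call:
arm_command([
  [85,0.9,0.3,0,0],
  [85,0.9,0.3,0,0],
  [85,0.9,0.2,0,0],
  [85,0.9,0.2,0,0],
  [85,0.9,0.2,0,0],
  [85,0,0,0,0],
])

```text
t: 1.85
position: [403.6, -427.6, 230.7]
orientation: [-0.0, 0.977, 0.215, 0.001]
ft_force: [0.3, -0.7, -0.4]
width: 85.0
gripper_force: 0.0
```

```bash
python3 - <<'E'
from h import *
s=get_state();print(s["position"],s["orientation"],s["joint_pos"].round(2))
u,v=proj("side",(482,-306,60)).astype(int);print(u,v)
im=np.mean([camera("side")[:,:,::-1].astype(float) for _ in range(5)],0)[v-25:v+25,u-30:u+30]
A=cv2.resize(im,None,fx=12,fy=12,interpolation=cv2.INTER_LANCZOS4)
A=np.clip(255*(np.clip(A,0,255)/255)**.6,0,255).astype(np.uint8)
def P(p): return tuple(((proj("side",p)-[u-30,v-25]+.5)*12).astype(int).tolist())
for a in (10,0,-10,-20,-30,-40):
    r=np.radians(a); cv2.circle(A,P((482+23*np.cos(r),-306+23*np.sin(r),86)),2,(0,255,255),-1)
cv2.circle(A,P((482,-306,86)),3,(0,255,255),-1)
for k in range(11):
    r=np.radians(-18+135-27*k); cv2.circle(A,P((482+46*np.cos(r),-306+46*np.sin(r),45)),2,(0,255,0),-1)
cv2.imwrite("pics/ds.png",A)
E
```

```text
[ 403.58009626 -427.59299178  230.72683768] [-1.57826034e-04  9.76579846e-01  2.15154307e-01  6.34731590e-04] [-0.95  0.37  0.11  1.31  0.    1.75]
378 204
```

View pics/ds.png

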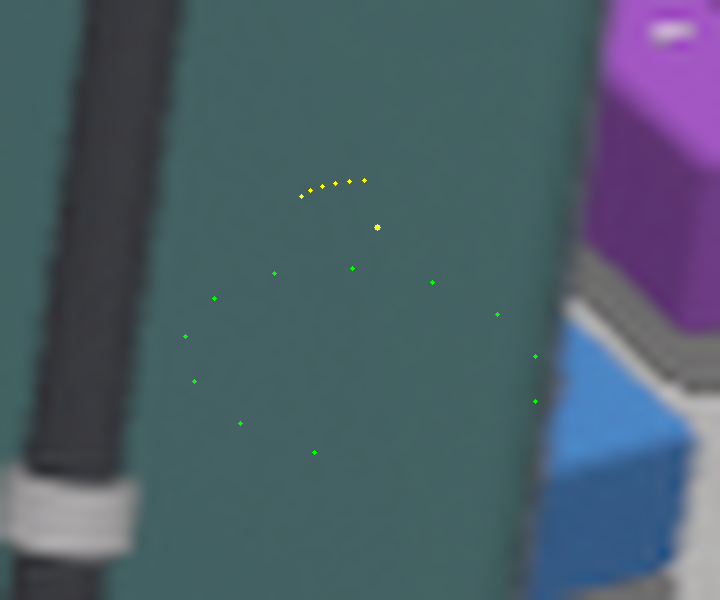

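Still hidden behind the arm. The flat pads will line themselves up with the bar, so I'll go above it with a yaw guess of about -8° and let the grip reveal its angle.

Call:
arm_command([
  [60,0.4,0.6,0,-1],
  [60,0.4,0.6,0,-1],
  [60,0.4,0.6,0,-1],
  [60,0.4,0.6,-0.5,-1],
  [60,0.36,0.64,-0.5,-1],
  [60,0,0,-0.5,-0.5],
  [60,0,0,0,0],
], force=20)

```text
t: 2.68
position: [475.6, -306.2, 168.5]
orientation: [-0.001, 0.997, -0.074, -0.002]
ft_force: [1.0, -0.4, -0.7]
width: 59.9
gripper_force: 0.0
```

```bash
python3 - <<'E'
from h import *
import station
print([ (n,getattr(station,n)) for n in dir(station) if 'grip' in n.lower()])
s=get_state();q=s["orientation"];print(s["position"],"toolx deg",np.degrees(2*np.arctan2(q[2],q[1])),s["joint_pos"].round(2))
for c in("side","top"):
    camera(c)
    for t in("dial_grip","dial_box"):
        for r in mark_of(c,t):
            p=atz(c,r["location"],74 if t=="dial_grip" else 0)
            if np.hypot(p[0]-482,p[1]+306)<80: print(c,t,p.round(),r["confidence"])
# guard measure
h=[]
for c in("side","top"):
    for t,z in(("bolt_handle",235),("keeper_lip",173),("gate_hinge",160)):
        for r in mark_of(c,t)[:2]: print(c,t,np.round(r["location"],1),atz(c,r["location"],z).round(),round(r["confidence"],2))
E
```

```text
[('grip_depth', 18.700000000000003)]
[ 475.64339687 -306.16106433  168.53768344] toolx deg -8.486784567613777 [-0.72  0.36 -0.08  1.14 -0.    2.57]
side bolt_handle [245.2 175.3] [620.  78. 235.] 0.83
side keeper_lip [270.3 187.1] [618.   2. 173.] 0.49
side gate_hinge [164.5 225.6] [646. 298. 160.] 0.73
top bolt_handle [281.3 170.9] [619.  79. 235.] 0.57
top bolt_handle [236.6 245.2] [374. 211. 235.] 0.17
top keeper_lip [305.7 175.6] [618.   3. 173.] 0.69
top gate_hinge [219.7 168. ] [640. 306. 160.] 0.72
```

Call:
arm_command([
  [60,0.16,0,-0.7,0],
  [60,0,0,-0.7,0],
  [60,0,0,-0.7,0],
  [60,0,0,-0.65,0],
  [60,0,0,0,0],
], force=20)

```text
t: 3.7
position: [481.6, -306.0, 57.2]
orientation: [-0.002, 0.997, -0.073, -0.003]
ft_force: [-0.8, 0.9, -1.2]
width: 59.9
gripper_force: 0.0
```

```bash
python3 - <<'E'
from h import *
s=get_state();print(s["position"],s["ft_force"])
u,v=proj("side",(482,-306,70)).astype(int)
def big(c,u,v,w,h,s):
    im=camera(c)[:,:,::-1][v-h:v+h,u-w:u+w]
    return cv2.resize(im,None,fx=s,fy=s,interpolation=cv2.INTER_CUBIC)
a=big("side",u,v,40,40,5);u,v=proj("top",(482,-306,70)).astype(int);b=big("top",u,v,40,40,5)
cv2.imwrite("pics/near.png",np.hstack([a,b]))
E
```

```text
[ 481.62151365 -306.01634862   57.19324237] [-0.83286984  0.85258797 -1.18633249]
```

View pics/near.png

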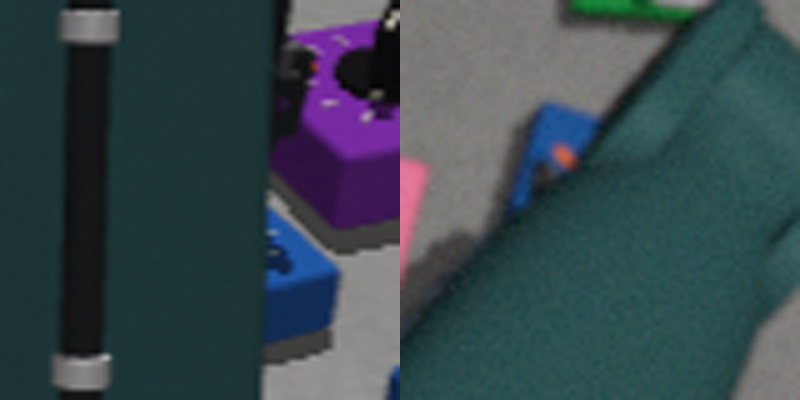

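The arm hides the dial in both views (the purple box behind it shows at right), and no contact force reads. I'll close gently on the bar.

Call:
arm_command([
  [8,0,0,0,0],
  [8,0,0,0,0],
  [8,0,0,0,0],
  [8,0,0,0,0],
  [8,0,0,0,0],
  [8,0,0,0,0],
], force=25)

```text
t: 4.3
position: [484.1, -307.2, 62.4]
orientation: [-0.0, 0.997, -0.073, 0.001]
ft_force: [0.0, 6.3, 10.8]
width: 13.6
gripper_force: 27.9
```

```bash
python3 - <<'E'
from h import *
s=get_state();q=s["orientation"];print(s["position"],s["ft_force"],s["ft_torque"],s["width"],s["gripper_force"],np.degrees(2*np.arctan2(q[2],q[1])))
E
```

```text
[ 484.09040356 -307.21033155   62.44833634] [6.81534608e-03 6.27465903e+00 1.07578844e+01] [ 1.20751607 -0.07098448 -0.06577048] 13.566895363707259 27.924064099788666 -8.349231681427291
```

The width of 13.6 mm shows the pads flat on the 14 mm bar. Now I'll turn it anticlockwise by 44° to the mark.

Call:
arm_command([
  [8,0,0,0.1,0.9],
  [8,0,0,0,0.95],
  [8,0,0,0,0.95],
  [8,0,0,0,0.95],
  [8,0,0,0,0.95],
  [8,0,0,0,0.95],
  [8,0,0,0,0.95],
  [8,0,0,0,0.8],
])

```text
t: 4.97
position: [483.1, -306.3, 64.7]
orientation: [-0.002, 0.95, 0.312, 0.0]
ft_force: [2.3, 5.9, -11.2]
width: 13.3
gripper_force: 28.2
```

Call:
arm_command([
  [8,0,0,0,0],
  [8,0,0,0,0],
])

```text
t: 5.13
position: [483.1, -306.2, 64.7]
orientation: [-0.002, 0.951, 0.31, -0.0]
ft_force: [2.2, 5.5, -11.0]
width: 13.4
gripper_force: 28.2
```

```bash
python3 - <<'E'
from h import *
s=get_state();q=s["orientation"];print(s["position"],s["ft_force"],s["ft_torque"],s["width"],s["gripper_force"],np.degrees(2*np.arctan2(q[2],q[1])))
E
```

```text
[ 483.07319346 -306.22035497   64.68123462] [  2.16182597   5.52798873 -10.98571873] [ 1.04402595 -0.40509875  0.05124639] 13.367520575369195 28.213210701942444 36.095005493684894
```

Call:
arm_command([
  [40,0,0,0,0],
  [40,0,0,0,0],
  [40,0,0,0,0],
  [40,0,0,0.4,0],
  [40,0,0,0.9,0],
  [40,0,0,0.9,0],
  [40,0,0,0.9,0],
  [40,0,0,0.9,0],
])

```text
t: 5.8
position: [483.3, -307.6, 227.6]
orientation: [0.0, 0.951, 0.309, 0.0]
ft_force: [0.5, -1.2, 0.8]
width: 40.2
gripper_force: 0.0
```

Call:
arm_command([
  [40,-0.3,1,0.9,-1],
  [40,-0.3,1,0.9,-1],
  [40,0,1,0.5,-1],
  [40,0,1,0,-1],
  [40,0,1,0,-1],
  [40,0,1,0,-1],
])

```text
t: 6.3
position: [465.1, -88.5, 299.2]
orientation: [0.0, 1.0, -0.003, 0.001]
ft_force: [0.1, 0.2, 0.3]
width: 39.9
gripper_force: 0.0
```

```bash
python3 - <<'E'
from h import *
s=get_state();q=s["orientation"];print(s["position"],s["ft_force"],s["joint_pos"].round(2),np.degrees(2*np.arctan2(q[2],q[1])))
im=np.mean([camera("top")[:,:,::-1].astype(float) for _ in range(4)],0).astype(np.uint8)
u,v=proj("top",(482,-306,60)).astype(int)
A=cv2.resize(im[v-20:v+20,u-20:u+20],None,fx=10,fy=10,interpolation=cv2.INTER_CUBIC)
B=cv2.resize(im[145:205,255:325],None,fx=6.67,fy=6.67,interpolation=cv2.INTER_CUBIC)[:400]
def P(p): return tuple(((proj("top",p)-[255,145]+.5)*6.67).astype(int).tolist())
cv2.imwrite("pics/chk.png",np.hstack([A,B]))
for c in("side","top"):
    camera(c)
    for t,z in(("bolt_handle",235),("keeper_lip",173),("gate_hinge",160)):
        for r in mark_of(c,t)[:2]: print(c,t,np.round(r["location"],1),atz(c,r["location"],z).round(),round(r["confidence"],2))
E
```

```text
[465.13780988 -88.52661066 299.17407902] [0.09682512 0.17779559 0.27434316] [-0.36  0.16 -0.    1.41 -0.    2.79] -0.32144393387463693
side bolt_handle [245.5 173.5] [628.  72. 235.] 0.62
side keeper_lip [270.7 189.4] [607.   9. 173.] 0.63
side gate_hinge [164.5 225. ] [648. 296. 160.] 0.87
top bolt_handle [283.9 170.3] [621.  70. 235.] 0.49
top gate_hinge [217.8 169.4] [634. 312. 160.] 0.9
```

View pics/chk.png

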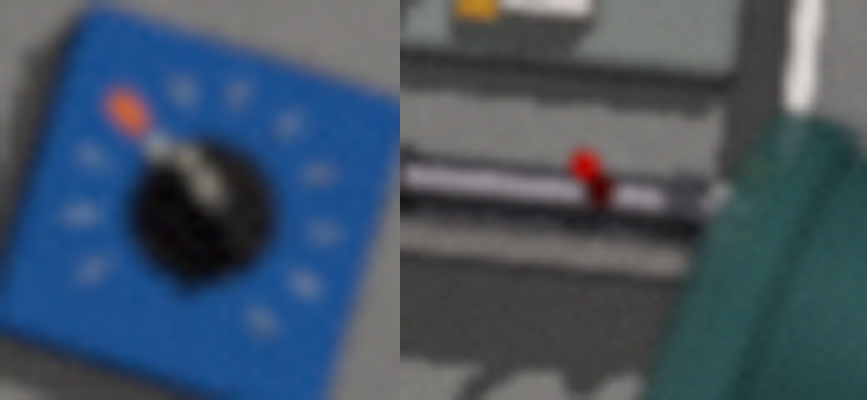

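The pointer now aims at the orange mark in the left half. In the right half the handle's red tip is at crop (585,165), image (282,169). I'll refine the handle and guard axes from colour.

```bash
python3 - <<'E'
from h import *
for c,z in(("top",252),("side",235)):
    im=np.mean([camera(c).astype(float) for _ in range(3)],0)
    u,v=proj(c,(622,74,z)).astype(int)
    w=im[v-20:v+20,u-15:u+15]; m=(w[...,0]>150)&(w[...,1]<70)&(w[...,2]<70)
    yx=np.argwhere(m); cen=yx.mean(0)[::-1]+[u-15,v-20]
    print(c,len(yx),cen,yx.min(0)+[v-20,u-15],yx.max(0)+[v-20,u-15])
    for zz in(225,235,252):print(zz,atz(c,cen,zz).round(1))
    top=[cen[0],yx.min(0)[0]+v-20]; print("topedge",atz(c,top,252).round(1))
    if c=="top": ot=ray(c,cen)
    else:
        o,d=ray(c,cen);A=np.c_[ot[1],-d];t=np.linalg.lstsq(A,o-ot[0],rcond=None)[0];print("tri",ot[0]+ot[1]*t[0],o+d*t[1])
s=get_state();print(s["t"])
E
```

```text
top 10 [282.2 169. ] [168 281] [170 284]
225 [627.7  77.4 225. ]
235 [625.6  75.9 235. ]
252 [622.   73.5 252. ]
topedge [625.3  73.6 252. ]
side 13 [246.15384615 166.76923077] [166 244] [168 249]
225 [675.   39.8 225. ]
235 [658.6  49.9 235. ]
252 [630.8  67.1 252. ]
topedge [634.4  64.7 252. ]
tri [620.76790554  72.64765841 257.76210036] [621.10231643  73.06113877 257.89254077]
7.2
```

Handle axis is at about (621,73) and consistent between cameras; the drawing direction is about (0.09,1.0). I'll go above it, turning so the fingers close along x, clear of the bolt guides.

Call:
arm_command([
  [50,0.4,0.5,0,1],
  [50,0.5,0.5,0,1],
  [50,0.5,0.5,0,1],
  [50,0.5,0.5,0,1],
  [50,0.5,0.5,0,1],
  [50,0.5,0.5,0,1],
  [50,0.5,0.5,0,1],
  [50,0.4,0.4,0,1],
])

```text
t: 7.87
position: [618.5, 67.7, 298.0]
orientation: [-0.0, 0.912, 0.41, -0.0]
ft_force: [0.7, -0.4, 0.7]
width: 50.1
gripper_force: 0.0
```

Call:
arm_command([
  [50,0,0,0,1],
  [50,0,0,0,1],
  [50,0,0,0,1],
  [50,0,0,0,1],
  [50,0,0,0,1],
  [50,0,0,0,1],
  [50,0,0,0,0],
])

```text
t: 8.45
position: [617.4, 66.1, 298.2]
orientation: [-0.0, 0.741, 0.671, -0.0]
ft_force: [0.1, -0.2, 0.2]
width: 50.2
gripper_force: 0.0
```

```bash
python3 - <<'E'
from h import *
s=get_state();q=s["orientation"];print(s["position"],s["joint_pos"].round(2),np.degrees(2*np.arctan2(q[2],q[1])))
im=camera("side")[:,:,::-1]
A=cv2.resize(im[90:230,180:320],None,fx=4,fy=4,interpolation=cv2.INTER_CUBIC)
cv2.imwrite("pics/s2.png",A)
E
```

```text
[617.42122064  66.13882622 298.22229123] [-0.02  0.43  0.39  1.53  0.    1.65] 84.31818427836316
```

View pics/s2.png

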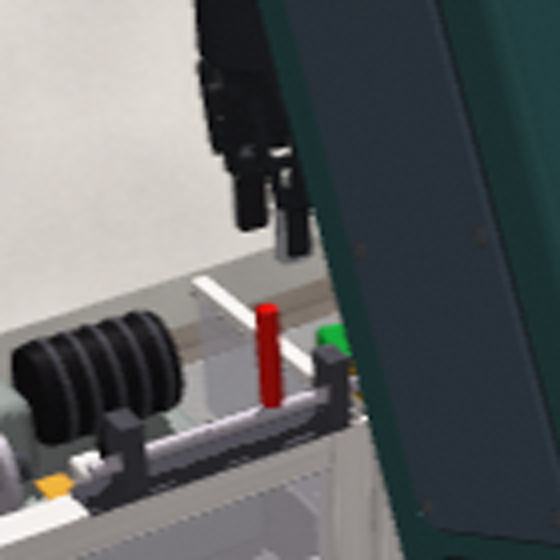

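The open fingers straddle the line above the red handle (tip at crop (266,310), finger tips at (252,225) and (292,255)). I'll make a small shift, descend and grip.

Call:
arm_command([
  [50,0.09,0.17,0,0],
  [50,0,0,-0.5,0],
  [50,0,0,-0.5,0],
  [50,0,0,-0.5,0],
  [50,0,0,-0.45,0],
  [50,0,0,0,0],
], force=50)

```text
t: 9.0
position: [619.9, 73.3, 217.1]
orientation: [-0.002, 0.744, 0.668, -0.002]
ft_force: [-0.7, 0.4, -0.1]
width: 50.3
gripper_force: 0.0
```

Call:
arm_command([
  [10,0,0,0,0],
  [10,0,0,0,0],
  [10,0,0,0,0],
  [10,0,0,0,0],
  [10,0,0,0,0],
  [10,0,0,0,0],
], force=50)

```text
t: 9.5
position: [621.0, 73.0, 221.8]
orientation: [0.0, 0.743, 0.669, 0.0]
ft_force: [-4.6, 0.1, 6.2]
width: 14.6
gripper_force: 48.6
```

Call:
arm_command([
  [10,0,0,0.2,0],
  [10,0,0,0.15,0],
  [10,0,0,0,0],
])

```text
t: 9.75
position: [621.0, 73.0, 236.0]
orientation: [0.0, 0.743, 0.669, 0.0]
ft_force: [-4.6, 1.3, -3.3]
width: 14.5
gripper_force: 48.9
```

Lifted by 14 mm, with the bolt's 3 N weight on the wrist. Now I'll draw it.

Call:
arm_command([
  [10,0.02,0.25,0,0],
  [10,0.03,0.3,0,0],
  [10,0.03,0.3,0,0],
  [10,0.02,0.3,0,0],
  [10,0,0,0,0],
  [10,0,0,0,0],
])

```text
t: 10.25
position: [624.4, 119.7, 234.5]
orientation: [-0.001, 0.743, 0.67, -0.0]
ft_force: [-7.1, 2.3, -3.5]
width: 14.9
gripper_force: 49.0
```

Drawn about 47 mm with low resistance. Next is the swing about the hinge at about (641,302), r = 183 mm, to 0.35 rad.

Call:
arm_command([
  [10,-0.22,0.02,0,-0.48],
  [10,-0.22,0.04,0,-0.48],
  [10,-0.22,0.05,0,-0.48],
  [10,-0.22,0.06,0,-0.48],
  [10,-0.22,0.07,0,-0.48],
  [10,-0.22,0.08,0,-0.48],
  [10,-0.21,0.1,0,-0.45],
  [10,0,0,0,0],
])

```text
t: 10.92
position: [563.4, 135.9, 235.3]
orientation: [0.001, 0.848, 0.529, 0.0]
ft_force: [0.7, -2.4, -2.9]
width: 14.9
gripper_force: 49.2
```

```bash
python3 - <<'E'
from h import *
s=get_state();q=s["orientation"];print(s["position"],s["ft_force"],s["ft_torque"],s["width"],s["gripper_force"],np.degrees(2*np.arctan2(q[2],q[1])),s["t"])
a=camera("top")[:,:,::-1][140:210,195:335];b=camera("side")[:,:,::-1][120:270,110:310]
A=cv2.resize(a,(800,400),interpolation=cv2.INTER_CUBIC)[:, :]
cv2.imwrite("pics/end.png",np.hstack([cv2.resize(b,(400,300),interpolation=cv2.INTER_CUBIC),cv2.resize(a,(400,300),interpolation=cv2.INTER_CUBIC)]))
E
```

```text
[563.38009553 135.90119559 235.31669991] [ 0.6856229  -2.35711296 -2.89794661] [-0.53293778 -0.33332303  0.04709219] 14.90109138590436 49.2137736082077 63.93150863985173 10.9167
```

View pics/end.png

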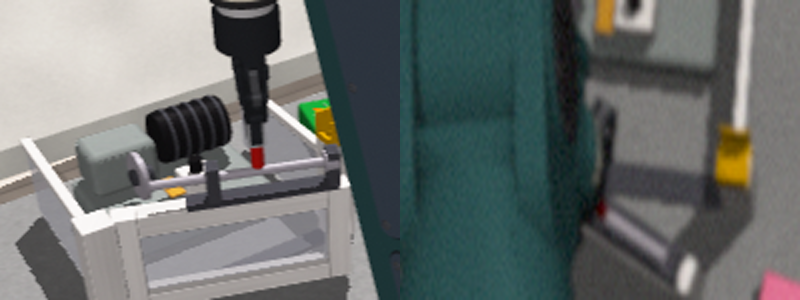

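The gate stands ajar with the bolt nose clear of the keeper (right half, nose at (685,272), keeper at (733,165)), and the fingers still hold the handle. The TCP moved 61 mm at r = 183 mm, so about 0.34 rad. I'll let it settle and hand in.

Call:
arm_command([
  [10,0,0,0,0],
  [10,0,0,0,0],
  [10,0,0,0,0],
  [10,0,0,0,0],
  [10,0,0,0,0],
  [10,0,0,0,0],
])

```text
t: 11.52
position: [564.0, 135.6, 234.3]
orientation: [0.0, 0.848, 0.53, 0.0]
ft_force: [2.2, -0.7, -3.6]
width: 14.6
gripper_force: 49.2
```

```bash
python3 -c "
from station import *
print(hand_in())"
```

```text
the job is handed in; nothing more can be done
None
```

I handed the job in with the dial at the orange mark, the bolt drawn about 47 mm, and the gripper holding the gate about 0.34 rad (19–20°) ajar; it took about 11.5 s, and no verdict came back.

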